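Extractor on, gas on, hold the purge button

ROBOT

A 7-joint arm with a two-finger parallel gripper is mounted at the origin on the work surface. World frame = base frame: x ahead of the robot, y to its left, z up, the work surface at z = 0. Lengths are in m, angles in rad, forces in N, time in s.
With the tool pointing down it reaches from about 0.4 to 0.85 m from the base axis. Payload 10.4 kg.
Tool frame: the origin (TCP) lies at the very end of the fingers, on their centre line; the grasp point (between the pads) lies 19 mm behind it; z points along the fingers, y is the line along which they close (so a half turn about z gives the same grasp; the last joint's range is limited). The gripper opens to 87 mm and grips with 3 to 60 N. Pads are 19 mm wide; open, the fingers measure 117 mm over their backs; the gripper's body (75 mm by 190 mm) begins 51 mm behind the grasp point.
Start: joints at [1.197, 0.332, -0.065, 1.46, 0.022, 1.35, -0.088], TCP at [0.215, -0.587, 0.223] pointing down, gripper open.
Joint ranges: [-2.6, 2.6], [-0.5, 2.12], [-1.47, 1.34], [0.16, 2.42], [-1.27, 4.41], [0.06, 2.06], [-2.6, 2.6]. Speed limits (rad/s): [2.22, 2.22, 2.79, 2.79, 3.14, 3.14, 3.14].

INTERFACE

Orientations are given as a unit quaternion [x, y, z, w].
In Python, from bench import * gives the robot as it stands.
- The arm moves only by the tool carry_out, never from a script. Its argument "deltas" is a list of rows, each an object with "hand": the finger opening in mm, from 0 to 87; "dp": the shift along the tool's x, y, z each as a share of 250 mm, from -1 to 1, a list of three; "spin": the turn about the tool's z as a share of pi rad, from -1 to 1. In form: [{"hand": hand, "dp": [dx, dy, dz], "spin": spin}, ...]. A call has 1 to 20 rows; each row is the pose to reach, as a shift and turn from the pose commanded when the call began, along the tool's axes at that moment, turning the shorter way round; what a row does not reach only later rows make up. A row lasts 1/10 s, in which the tool goes at most 50 mm and 8.59 degrees, less where a joint would pass 70% of its speed; a pose out of reach is approached as far as the arm can. A call with a number of a shift or a turn outside -1 to 1 is refused whole. A call with a gripper value outside its range is refused whole. The fingers move at their own pace and stop on an object; "force" is the grip in N (left out, the last holds). Time passes only in rows, so rows that repeat a pose let the fingers close. It gives the time, the measured TCP pose, the force, the opening and the grip force at its end, in the units of the state.
- read_state(): the state, without advancing time (a new reading comes with each control period).
- camera(name): name is "scene" or "top"; returns the picture (420x560x3 uint8, red, green, blue); there is no depth.
- get_calibration(name): a dict with "fx", "fy", "cx", "cy" (pixels), "R" (3x3) and "t" (3): a world point X has camera coordinates R X + t. Camera axes: x right, y down, z forward; pixel columns grow to the right and rows downward; lengths in m; the calibration is good to about 2 mm. A picture is of the moment at which its call begins. get_calibration takes no time and is no camera call.
- close_job(): hands the job in; it is judged then, once.
The state is a dict: "time": time; "joint_positions": joint angles; "joint_vel": joint speeds; "joint_torque": joint torques, N m; "ee_pos": TCP position; "eef_rot": TCP orientation; "ft_force": force on the tool from outside, world axes, zero at the start; "torque": the same for the moment, N m; "width": finger opening in m; "grip_force": force on a finger pad.
Only numpy, scipy, OpenCV 4.12 (cv2) and the standard library are available. Lean on these libraries where they do the work, as an engineer would, in place of code of your own. Each camera call takes 0.05 s, during which the arm holds its last target. There are 200 camera calls.

TASK

Get the welding bench ready: press the white-dotted end of the blue paddle switch fully down so the fume extractor runs, only then do the same with the green paddle switch for the shielding gas, and only then push the yellow purge button on the loose black pendant all the way down with the fingertips and finish while still holding it down. Just press, never pick up: keep off the red stop button, and do not lift or shift the pendant or the red welding magnet, tape measure and tube offcut lying among the controls.

Things in the scene. Friction and masses are not known exactly. Their poses are not given: they have to be found in the camera images.
- extractor_switch (a joint): Fume extractor, blue paddle switch on a fixed grey box (120 x 76 mm, 38 mm high). Rad: 0 = off (white-dotted end up), 0.44 = fully on (dotted end down at its hard stop); on counts above 0.38. Starts 0 to 0.05. Flat slab 84 x 46 mm, 12 mm thick, pivoting about its middle, 52 mm above the bench; stays where left. About 3 N on the dot turns it.
- extractor_switch_spot (a point): Centre of the white dot (18 mm across) on top of the blue paddle, 28 mm from its pivot towards the end to press; moves with it: about 64 mm above the bench when off, 52 mm when on. x axis points along the paddle from pivot to dotted end (level when off, 0.44 rad downward when on), y across the 46 mm width.
- gas_switch (a joint): Shielding gas, green paddle switch on a fixed grey box (120 x 76 mm, 38 mm high). Rad: 0 = off (white-dotted end up), 0.44 = fully on (dotted end down at its hard stop); on counts above 0.38. Starts 0 to 0.05. Flat slab 84 x 46 mm, 12 mm thick, pivoting about its middle, 52 mm above the bench; stays where left. About 3 N on the dot turns it.
- gas_switch_spot (a point): Centre of the white dot (18 mm across) on top of the green paddle, 28 mm from its pivot towards the end to press; moves with it: about 64 mm above the bench when off, 52 mm when on. x axis points along the paddle from pivot to dotted end (level when off, 0.44 rad downward when on), y across the 46 mm width.
- purge_button (a joint): Yellow round push button, cap 42 mm across, on a loose black pendant box. Joint in m: 0 = up, 0.008 = fully down, counts as down above 0.006. Moves straight down on a spring: starts to move at about 2 N, fully down at 6 N, then a hard stop; springs back when let go.
- purge_button_top (a point): Centre of the yellow button's flat top, 65 mm above the bench when up, z up; moves with the button.
- purge_button_base: The loose black pendant box, 110 x 90 mm, 42 mm high, about 0.75 kg, lying flat with the yellow button in the middle of its top. Origin centre of underside, z up. Must stay where it is.
- stop_button (a joint): Red round stop button, same size, spring and travel as the yellow one, on a white fixed box 90 x 90 mm, 42 mm high. Joint in m, 0 = up. Must not be pressed.
- stop_button_top (a point): Centre of the red button's flat top, 65 mm above the bench.
- weld_magnet: Red angle-shaped welding magnet, about 80 x 80 mm, 16 mm high; loose, leave alone. Origin at its underside.
- tape_measure: Orange and black tape measure, 66 x 32 mm, 56 mm high; loose, leave alone. Origin centre of underside.
- tube_offcut: Bare steel square tube offcut, 75 x 40 x 40 mm; loose, leave alone. Origin centre of underside.
Not all that is in view belongs to the job. What is shaped like the purge_button_base but turquoise is not meant.

How it is judged:
On the way, in this order (a step that is already met when the one before it is completed fails the run):
1. the blue extractor switch is fully on (value of joint extractor_switch above 0.38 rad), for 0.2 s.
2. the green gas switch is fully on (value of joint each of extractor_switch, gas_switch above 0.38 rad), for 0.2 s.
3. the yellow purge button is held down by the fingers (all of step 2 and value of joint purge_button above 0.006 m and contact force between the fingers and purge_button_base above 1 N), for 0.2 s.
At the end, for the whole second after the job is handed in: Both switches stand on (above 0.38 rad of 0.44) and the fingers keep the yellow button down (over 6 of 8 mm, over 1 N on the pendant or its button); the pendant is within 15 mm of its start and the red button is up (all of step 3 and distance of purge_button_base from where it was at the start of the episode below 0.015 m and value of joint stop_button below 0.002 m); the arm keeps its last pose, push and grip.
It fails at once if the gas was switched on before the extractor (value of joint gas_switch above 0.2 rad and value of joint extractor_switch below 0.3 rad).
It fails at once if the purge button was pressed before the gas was on (value of joint purge_button above 0.003 m and value of joint gas_switch below 0.3 rad).
It fails at once if the red stop button was pressed (value of joint stop_button above 0.002 m).
It fails at once if the pendant was shifted over 15 mm, lifted or tipped (distance of purge_button_base from where it was at the start of the episode above 0.015 m or height (world z) of purge_button_base above 0.008 m or angle between purge_button_base's own z axis and vertical above 0.15 rad).
It fails at once if the magnet, tape measure or tube offcut was shifted over 20 mm or lifted (distance of any of weld_magnet, tape_measure, tube_offcut from where it was at the start of the episode above 0.02 m).
It also fails if it takes over 48 s, if anything falls off the work surface, if the arm or the gripper's body presses on something with over 40 N, if the wrist force passes 120 N, or if a joint passes its speed limit or range.

## Working session

There is one attempt and no reset: what is moved stays moved. The work goes in short steps, Python scripts to look and compute and a tool call to move; the robot and the scene stay as the last step left them, time stands still between calls to the robot, and variables do not carry over. Pictures are saved under pics/ and viewed, at most 10 in all, crops included, and the job is handed in when it is done.

Besides the shell and the picture viewer there is one more tool, called after ">>>" as name([rows], argument=value, ...), one row to a line, values as JSON. carry_out: Moves the arm, as the interface text tells. Its arguments: {"type":"object","properties":{"deltas":{"type":"array","items":{"type":"object","properties":{"hand":{"type":"number"},"dp":{"type":"array","items":{"type":"number","minimum":-1,"maximum":1}},"spin":{"type":"number","minimum":-1,"maximum":1}}}},"force":{"type":"number"}},"required":["deltas"]}

```bash
ls; mkdir -p pics; python3 - <<'E'
from bench import *
import cv2
for n in("scene","top"):
    im=camera(n); cv2.imwrite(f"pics/{n}0.png",im[:,:,::-1]); c=get_calibration(n); print(n,c)
s=read_state(); print(s["time"],s["ee_pos"],s["eef_rot"],s["ft_force"],s["width"])
E
```

```text
pics
scene {'fx': 395.03801176728393, 'fy': 395.03801176728393, 'cx': 283.33924820259045, 'cy': 201.72301099508695, 'R': array([[-0.25758792,  0.96623932, -0.00548172],
       [ 0.81053315,  0.2129832 , -0.54559524],
       [-0.52600806, -0.14498186, -0.8380309 ]]), 't': array([ 0.06050412, -0.37401851,  1.33013114])}
top {'fx': 440.40470633416527, 'fy': 440.40470633416527, 'cx': 278.48794416890615, 'cy': 214.56587456785843, 'R': array([[ 0.00222458, -0.99987811,  0.01545393],
       [-0.99312081, -0.00401826, -0.11702523],
       [ 0.11707306, -0.01508728, -0.9930087 ]]), 't': array([0.06074272, 0.48378217, 0.97908857])}
0.1 [ 0.21462968 -0.58662557  0.22182361] [ 9.84660259e-01  1.74481367e-01 -1.35691080e-04 -6.38333954e-04] [0.07177273 0.21156073 0.43141948] 0.08723604017620835
```

View pics/scene0.png

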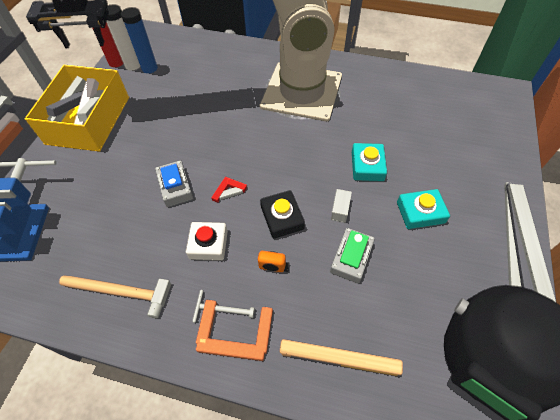

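View pics/top0.png

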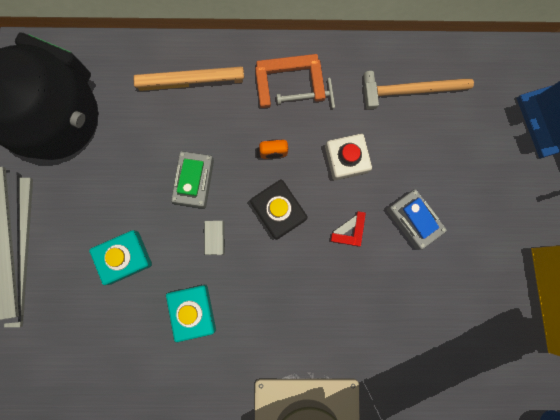

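Candidates for the dots and buttons:
- Blue paddle: top (421,217), dot about (416,208); scene (171,175).
- Green paddle: top (190,178), dot about (187,188); scene (354,248).
- Yellow on the black box: top (279,208), scene (282,208). This is the purge button.
- Yellow on turquoise boxes: top (117,257) and (188,314). These are decoys.
- Red stop: top (351,154), to be avoided.

```bash
cat > h.py <<'E'
from bench import *
import cv2, numpy as np
def P(n):
    c=get_calibration(n); K=np.array([[c["fx"],0,c["cx"]],[0,c["fy"],c["cy"]],[0,0,1]])
    return K@np.c_[c["R"],c["t"]]
def blob(im,kind,c,r,k=1):
    """centroid, area, angle of biggest blob of a colour within r of pixel c"""
    h,s,v=[a.astype(int) for a in cv2.split(cv2.cvtColor(im,cv2.COLOR_RGB2HSV))]
    m={"blue":(h>100)&(h<130)&(s>150),"green":(h>45)&(h<80)&(s>150),"yellow":(h>20)&(h<32)&(s>150)&(v>100),
       "white":(s<100)&(v>190),"red":((h<6)|(h>174))&(s>150)}[kind]
    yy,xx=np.indices(h.shape); m=m&(np.hypot(xx-c[0],yy-c[1])<r)
    n,l,st,ce=cv2.connectedComponentsWithStats(m.astype(np.uint8))
    i=1+np.argmax(st[1:,4]); return ce[i],st[i,4]
def tri(a,b):
    X=cv2.triangulatePoints(P("top"),P("scene"),np.array(a,float),np.array(b,float)).ravel(); return X[:3]/X[3]
def plane(n,px,z):
    c=get_calibration(n); d=c["R"].T@np.array([(px[0]-c["cx"])/c["fx"],(px[1]-c["cy"])/c["fy"],1]); o=-c["R"].T@c["t"]
    return o+d*(z-o[2])/d[2]
E
python3 - <<'E'
from h import *
t,s=camera("top"),camera("scene")
for nm,k,a,ra,b,rb,z in [("blue","blue",(421,217),25,(171,177),20,.058),("bdot","white",(416,208),7,(171,182),7,.064),("green","green",(190,178),25,(354,248),25,.058),
  ("gdot","white",(187,188),7,(358,238),7,.064),("yel","yellow",(279,208),16,(282,208),14,.065),("red","red",(351,154),16,(205,235),14,.065)]:
    A,B=blob(t,k,a,ra),blob(s,k,b,rb)
    print(nm,A[0].round(1),A[1],B[0].round(1),B[1],"tri",tri(A[0],B[0]).round(4),"top",plane("top",A[0],z).round(4),"sc",plane("scene",B[0],z).round(4))
cr=lambda im,x,y,w=40:cv2.resize(im[y-w:y+w,x-w:x+w],(260,260),interpolation=cv2.INTER_CUBIC)
o=np.vstack([np.hstack([cr(t,421,217),cr(t,190,178),cr(t,279,208)]),np.hstack([cr(s,171,177),cr(s,354,248),cr(s,282,208)])])
cv2.imwrite("pics/crop.png",o[:,:,::-1])
E
```

```text
blue [421.3 218.7] 667 [170.7 175.7] 329 tri [ 0.4727 -0.2572  0.0475] top [ 0.4721 -0.2554  0.058 ] sc [ 0.4793 -0.249   0.058 ]
bdot [415.2 207.5] 53 [171.8 180.6] 32 tri [ 0.496  -0.2397  0.0617] top [ 0.4962 -0.2406  0.064 ] sc [ 0.4974 -0.2362  0.064 ]
green [189.9 175.8] 623 [353.5 250.5] 568 tri [0.5687 0.2637 0.0465] top [0.5665 0.2608 0.058 ] sc [0.5745 0.2638 0.058 ]
gdot [187.  187.2] 54 [357.7 237.5] 54 tri [0.5398 0.2668 0.0616] top [0.5395 0.2654 0.064 ] sc [0.5408 0.2677 0.064 ]
yel [278.4 207.2] 262 [281.5 205.3] 190 tri [0.4961 0.0639 0.0597] top [0.4956 0.063  0.065 ] sc [0.4991 0.066  0.065 ]
red [350.7 152.4] 270 [204.3 233.7] 215 tri [ 0.6221 -0.0991  0.0567] top [ 0.6203 -0.099   0.065 ] sc [ 0.6258 -0.0943  0.065 ]
```

View pics/crop.png

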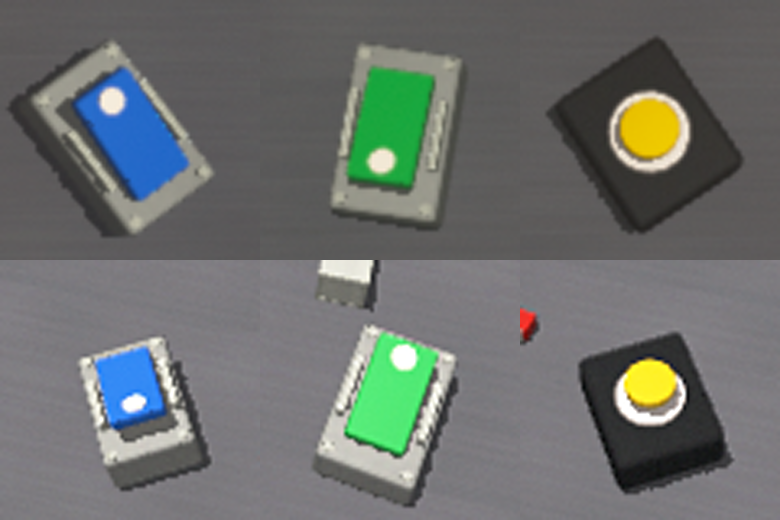

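The crop confirms it. The blue dot is at the upper-left end of its paddle in the top view, the green dot is at the lower end of its paddle, and the yellow button sits on the black box. The triangulated heights (about 62 mm for the dots, 60 mm for the yellow centroid) agree with the text, and the tool is already nearly aligned with the blue paddle. Next I work out the shifts.

```bash
cat > go.py <<'E'
from bench import *
import sys, numpy as np
from scipy.spatial.transform import Rotation as R
s=read_state(); t=np.array([float(a) for a in sys.argv[1:4]])
print(s["time"],s["ee_pos"].round(4),s["ft_force"].round(1),s["width"])
print("shares",(R.from_quat(s["eef_rot"]).inv().apply(t-s["ee_pos"])/.25).round(4))
E
python3 go.py .4995 -.2365 .20
```

```text
0.2 [ 0.2147 -0.5867  0.2221] [-0.1 -0.9  0.4] 0.08696659188443422
shares [ 1.5513 -0.9241  0.089 ]
```

>>> carry_out([
  {"hand": 0, "dp": [0.2, -0.12, 0], "spin": 0},
  {"hand": 0, "dp": [0.4, -0.24, 0], "spin": 0},
  {"hand": 0, "dp": [0.6, -0.36, 0], "spin": 0},
  {"hand": 0, "dp": [0.75, -0.45, 0], "spin": 0},
  {"hand": 0, "dp": [0.8, -0.48, 0], "spin": 0},
  {"hand": 0, "dp": [0.8, -0.48, 0], "spin": 0},
], force=10)

```text
time: 0.8
ee_pos: [0.3654, -0.4009, 0.2228]
eef_rot: [0.984, 0.178, 0.001, -0.0]
ft_force: [-0.8, 0.4, -0.3]
width: 0.047
grip_force: 0.0
```

>>> carry_out([
  {"hand": 0, "dp": [0.2, -0.12, 0], "spin": 0},
  {"hand": 0, "dp": [0.4, -0.24, 0], "spin": 0},
  {"hand": 0, "dp": [0.6, -0.36, 0], "spin": 0},
  {"hand": 0, "dp": [0.75, -0.444, 0.09], "spin": 0},
  {"hand": 0, "dp": [0.75, -0.444, 0.09], "spin": 0},
  {"hand": 0, "dp": [0.75, -0.444, 0.09], "spin": 0},
])

```text
time: 1.4
ee_pos: [0.5006, -0.2336, 0.1988]
eef_rot: [0.984, 0.177, -0.0, -0.001]
ft_force: [-0.4, -0.4, 0.3]
width: 0.0028
grip_force: 0.0
```

```bash
python3 go.py .4995 -.2365 .08
```

```text
1.4 [ 0.5006 -0.2336  0.1988] [-0.4 -0.4  0.3] 0.0027849144575635637
shares [-0.0079  0.0106  0.4751]
```

>>> carry_out([
  {"hand": 0, "dp": [-0.008, 0.01, 0.15], "spin": 0},
  {"hand": 0, "dp": [-0.008, 0.01, 0.3], "spin": 0},
  {"hand": 0, "dp": [-0.008, 0.01, 0.42], "spin": 0},
  {"hand": 0, "dp": [-0.008, 0.01, 0.475], "spin": 0},
  {"hand": 0, "dp": [-0.008, 0.01, 0.5], "spin": 0},
  {"hand": 0, "dp": [-0.008, 0.01, 0.52], "spin": 0},
  {"hand": 0, "dp": [-0.008, 0.01, 0.536], "spin": 0},
  {"hand": 0, "dp": [-0.008, 0.01, 0.548], "spin": 0},
  {"hand": 0, "dp": [-0.008, 0.01, 0.556], "spin": 0},
  {"hand": 0, "dp": [-0.008, 0.01, 0.564], "spin": 0},
  {"hand": 0, "dp": [-0.008, 0.01, 0.564], "spin": 0},
])

```text
time: 2.5
ee_pos: [0.4987, -0.2399, 0.0593]
eef_rot: [0.985, 0.175, 0.0, 0.0]
ft_force: [1.3, 0.3, 2.2]
width: 0.0003
grip_force: 0.9
```

Contact with the paddle, which is turning. I press on in small steps.

>>> carry_out([
  {"hand": 0, "dp": [0, -0.01, 0.01], "spin": 0},
  {"hand": 0, "dp": [0, -0.01, 0.018], "spin": 0},
  {"hand": 0, "dp": [0, -0.01, 0.026], "spin": 0},
  {"hand": 0, "dp": [0, -0.01, 0.032], "spin": 0},
  {"hand": 0, "dp": [0, -0.01, 0.032], "spin": 0},
])

```text
time: 3.0
ee_pos: [0.4984, -0.2379, 0.0534]
eef_rot: [0.985, 0.174, 0.001, 0.001]
ft_force: [-5.2, 2.5, 25.0]
width: 0.0005
grip_force: 11.8
```

25 N on a standstill suggests the hard stop. I hold briefly, lift and look.

>>> carry_out([
  {"hand": 0, "dp": [0, 0, 0.004], "spin": 0},
  {"hand": 0, "dp": [0, 0, 0.004], "spin": 0},
  {"hand": 0, "dp": [0, 0, 0.004], "spin": 0},
  {"hand": 0, "dp": [0, 0, -0.1], "spin": 0},
  {"hand": 0, "dp": [0, 0, -0.25], "spin": 0},
  {"hand": 0, "dp": [0, 0, -0.4], "spin": 0},
  {"hand": 0, "dp": [-0.3, -0.3, -0.5], "spin": 0},
  {"hand": 0, "dp": [-0.4, -0.5, -0.5], "spin": 0},
  {"hand": 0, "dp": [-0.4, -0.6, -0.5], "spin": 0},
  {"hand": 0, "dp": [-0.4, -0.6, -0.5], "spin": 0},
])

```text
time: 4.0
ee_pos: [0.3491, -0.1294, 0.1753]
eef_rot: [0.985, 0.174, -0.001, -0.0]
ft_force: [0.1, -0.3, 0.8]
width: 0.0004
grip_force: 0.0
```

```bash
python3 - <<'E'
from h import *
t,s=camera("top"),camera("scene")
A,B=blob(t,"white",(416,208),9),blob(s,"white",(171,182),9)
print(A,B,tri(A[0],B[0]).round(4))
cr=lambda im,x,y,w=40:cv2.resize(im[y-w:y+w,x-w:x+w],(300,300),interpolation=cv2.INTER_CUBIC)
cv2.imwrite("pics/b1.png",np.hstack([cr(t,421,217),cr(s,171,177)])[:,:,::-1])
E
python3 go.py .535 .267 .19
```

```text
(array([412.75862069, 207.39655172]), np.int32(58)) (array([172.79545455, 183.88636364]), np.int32(44)) [ 0.4981 -0.2385  0.0497]
4.1 [ 0.3491 -0.129   0.1758] [-0.6 -1.1  0.7] 0.0005325465263108585
shares [ 1.2443 -1.2299 -0.0601]
```

View pics/b1.png

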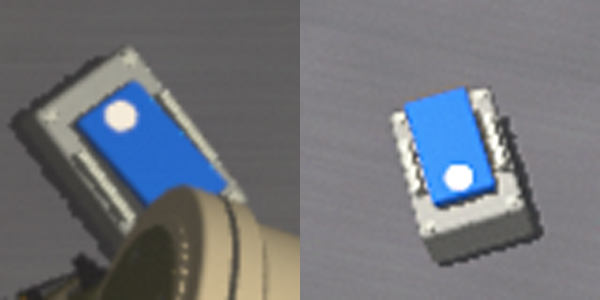

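The dot fell 12 mm (61.7 to 49.7), so blue is fully on. Next is green, turned to align with its paddle.

>>> carry_out([
  {"hand": 0, "dp": [0.14, -0.14, -0.06], "spin": 0},
  {"hand": 0, "dp": [0.28, -0.28, -0.06], "spin": 0},
  {"hand": 0, "dp": [0.42, -0.42, -0.06], "spin": 0},
  {"hand": 0, "dp": [0.54, -0.54, -0.06], "spin": 0},
  {"hand": 0, "dp": [0.62, -0.62, -0.06], "spin": 0},
  {"hand": 0, "dp": [0.62, -0.62, -0.06], "spin": 0},
])

```text
time: 4.7
ee_pos: [0.4448, 0.0715, 0.1906]
eef_rot: [0.984, 0.177, -0.0, -0.001]
ft_force: [-0.7, -0.1, -0.5]
width: 0.0004
grip_force: 0.0
```

>>> carry_out([
  {"hand": 0, "dp": [0.14, -0.14, 0], "spin": 0.04},
  {"hand": 0, "dp": [0.28, -0.28, 0], "spin": 0.08},
  {"hand": 0, "dp": [0.42, -0.42, 0], "spin": 0.12},
  {"hand": 0, "dp": [0.54, -0.54, 0], "spin": 0.16},
  {"hand": 0, "dp": [0.62, -0.61, 0], "spin": 0.16},
  {"hand": 0, "dp": [0.62, -0.61, 0], "spin": 0.16},
  {"hand": 0, "dp": [0.62, -0.61, 0], "spin": 0.16},
  {"hand": 0, "dp": [0.62, -0.61, 0], "spin": 0.16},
])

```text
time: 5.5
ee_pos: [0.5375, 0.2625, 0.1905]
eef_rot: [0.997, -0.076, -0.0, 0.001]
ft_force: [0.0, -0.1, -0.7]
width: 0.0007
grip_force: 0.0
```

```bash
python3 go.py .536 .267 .07
```

```text
5.5 [0.5375 0.2625 0.1905] [ 0.  -0.1 -0.7] 0.000670199824772798
shares [-0.0082 -0.0177  0.4818]
```

>>> carry_out([
  {"hand": 0, "dp": [-0.008, -0.018, 0.15], "spin": 0},
  {"hand": 0, "dp": [-0.008, -0.018, 0.3], "spin": 0},
  {"hand": 0, "dp": [-0.008, -0.018, 0.4], "spin": 0},
  {"hand": 0, "dp": [-0.008, -0.018, 0.46], "spin": 0},
  {"hand": 0, "dp": [-0.008, -0.018, 0.485], "spin": 0},
  {"hand": 0, "dp": [-0.008, -0.018, 0.5], "spin": 0},
  {"hand": 0, "dp": [-0.008, -0.018, 0.512], "spin": 0},
  {"hand": 0, "dp": [-0.008, -0.018, 0.522], "spin": 0},
  {"hand": 0, "dp": [-0.008, -0.018, 0.53], "spin": 0},
  {"hand": 0, "dp": [-0.008, -0.018, 0.538], "spin": 0},
  {"hand": 0, "dp": [-0.008, -0.018, 0.538], "spin": 0},
])

```text
time: 6.6
ee_pos: [0.536, 0.2694, 0.0566]
eef_rot: [0.997, -0.076, 0.0, -0.0]
ft_force: [-2.9, -0.1, 2.9]
width: 0.0003
grip_force: 1.2
```

>>> carry_out([
  {"hand": 0, "dp": [0, 0.006, 0.008], "spin": 0},
  {"hand": 0, "dp": [0, 0.006, 0.014], "spin": 0},
  {"hand": 0, "dp": [0, 0.006, 0.02], "spin": 0},
  {"hand": 0, "dp": [0, 0.006, 0.02], "spin": 0},
])

```text
time: 7.0
ee_pos: [0.5361, 0.2687, 0.0533]
eef_rot: [0.997, -0.076, 0.001, -0.001]
ft_force: [-7.5, 0.3, 19.0]
width: 0.0007
grip_force: 10.1
```

>>> carry_out([
  {"hand": 0, "dp": [0, 0, 0.006], "spin": 0},
  {"hand": 0, "dp": [0, 0, 0.006], "spin": 0},
  {"hand": 0, "dp": [0, 0, 0.006], "spin": 0},
  {"hand": 0, "dp": [0, 0, 0.006], "spin": 0},
  {"hand": 0, "dp": [0, 0, -0.12], "spin": 0},
  {"hand": 0, "dp": [0, 0, -0.3], "spin": 0},
  {"hand": 0, "dp": [0, 0, -0.45], "spin": 0},
  {"hand": 0, "dp": [-0.15, 0.15, -0.5], "spin": 0},
  {"hand": 0, "dp": [-0.3, 0.3, -0.5], "spin": 0},
  {"hand": 0, "dp": [-0.4, 0.45, -0.5], "spin": 0},
  {"hand": 0, "dp": [-0.4, 0.45, -0.5], "spin": 0},
])

```text
time: 8.1
ee_pos: [0.417, 0.1661, 0.1757]
eef_rot: [0.997, -0.078, 0.0, 0.003]
ft_force: [0.5, -0.6, 0.2]
width: 0.0005
grip_force: 0.0
```

```bash
python3 - <<'E'
from h import *
t,s=camera("top"),camera("scene")
A,B=blob(t,"white",(187,188),9),blob(s,"white",(358,239),9)
print(A,B,tri(A[0],B[0]).round(4))
cr=lambda im,x,y,w=40:cv2.resize(im[y-w:y+w,x-w:x+w],(300,300),interpolation=cv2.INTER_CUBIC)
cv2.imwrite("pics/g1.png",np.hstack([cr(t,190,178),cr(s,354,248)])[:,:,::-1])
E
python3 go.py .497 .0645 .19
```

```text
8.2 [0.4203 0.1697 0.1769] [ 1.1 -0.1 -0.4] 0.000905339048545186
shares [ 0.3679  0.3685 -0.0508]Traceback (most recent call last):
  File "<stdin>", line 3, in <module>
  File "h.py", line 13, in blob
    i=1+np.argmax(st[1:,4]); return ce[i],st[i,4]
        ~~~~~~~~~^^^^^^^^^^
    return _wrapfunc(a, 'argmax', axis=axis, out=out, **kwds)
    return bound(*args, **kwds)
ValueError: attempt to get argmax of an empty sequence
```

The arm hides the green switch in one view. I move above the purge button first, then look.

>>> carry_out([
  {"hand": 0, "dp": [0.12, 0.12, -0.05], "spin": 0},
  {"hand": 0, "dp": [0.24, 0.24, -0.05], "spin": 0},
  {"hand": 0, "dp": [0.34, 0.34, -0.05], "spin": 0},
  {"hand": 0, "dp": [0.368, 0.368, -0.05], "spin": 0},
  {"hand": 0, "dp": [0.368, 0.368, -0.05], "spin": 0},
  {"hand": 0, "dp": [0.368, 0.368, -0.05], "spin": 0},
])

```text
time: 8.8
ee_pos: [0.497, 0.0684, 0.1887]
eef_rot: [0.997, -0.075, -0.0, -0.001]
ft_force: [-0.1, 0.7, -0.3]
width: 0.0007
grip_force: 0.0
```

```bash
python3 - <<'E'
from h import *
t,s=camera("top"),camera("scene")
cr=lambda im,x,y,w=40:cv2.resize(im[y-w:y+w,x-w:x+w],(300,300),interpolation=cv2.INTER_CUBIC)
cv2.imwrite("pics/g2.png",np.hstack([cr(t,190,178),cr(s,354,248)])[:,:,::-1])
for n,im,c in(("t",t,(187,188)),("s",s,(358,239))):
    try: print(n,blob(im,"white",c,10))
    except ValueError: print(n,"hidden")
E
python3 go.py .497 .0645 .075
```

```text
t (array([187.66037736, 189.22641509]), np.int32(53))
s (array([358.93269231, 236.25      ]), np.int32(104))
8.9 [0.4967 0.0684 0.189 ] [0.1 0.  0.5] 0.00015644941551292714
shares [0.0037 0.0155 0.4561]
```

View pics/g2.png

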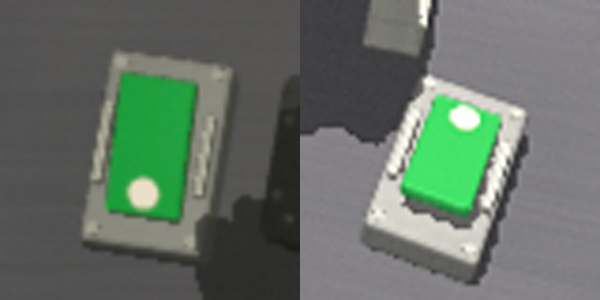

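Green's far end is now raised, so the dotted end is down. The scene dot is at about (357.8, 239.3). I check its height.

```bash
python3 -c "
from h import *
print(tri((187.66,189.23),(357.8,239.4)).round(4))
s=camera('scene');b=blob(s,'white',(358,240),5);print(b,tri((187.66,189.23),b[0]).round(4))"
```

```text
[0.5375 0.2681 0.0484]
(array([357.63636364, 238.97727273]), np.int32(44)) [0.5373 0.2677 0.0499]
```

The green dot is at about 49 to 50 mm against 61.6 before, so it is fully on. Now the yellow button.

>>> carry_out([
  {"hand": 0, "dp": [0.004, 0.015, 0.15], "spin": 0},
  {"hand": 0, "dp": [0.004, 0.015, 0.3], "spin": 0},
  {"hand": 0, "dp": [0.004, 0.015, 0.4], "spin": 0},
  {"hand": 0, "dp": [0.004, 0.015, 0.456], "spin": 0},
  {"hand": 0, "dp": [0.004, 0.015, 0.48], "spin": 0},
  {"hand": 0, "dp": [0.004, 0.015, 0.496], "spin": 0},
  {"hand": 0, "dp": [0.004, 0.015, 0.508], "spin": 0},
  {"hand": 0, "dp": [0.004, 0.015, 0.516], "spin": 0},
  {"hand": 0, "dp": [0.004, 0.015, 0.524], "spin": 0},
  {"hand": 0, "dp": [0.004, 0.015, 0.524], "spin": 0},
])

```text
time: 9.95
ee_pos: [0.498, 0.0631, 0.0586]
eef_rot: [0.997, -0.076, 0.001, -0.0]
ft_force: [-0.7, 2.3, 4.9]
width: 0.0003
grip_force: 2.6
```

>>> carry_out([
  {"hand": 0, "dp": [0, 0, 0.006], "spin": 0},
  {"hand": 0, "dp": [0, 0, 0.01], "spin": 0},
  {"hand": 0, "dp": [0, 0, 0.014], "spin": 0},
  {"hand": 0, "dp": [0, 0, 0.014], "spin": 0},
  {"hand": 0, "dp": [0, 0, 0.014], "spin": 0},
  {"hand": 0, "dp": [0, 0, 0.014], "spin": 0},
])

```text
time: 10.55
ee_pos: [0.4983, 0.0631, 0.057]
eef_rot: [0.997, -0.076, 0.001, 0.0]
ft_force: [-12.5, -0.4, 32.1]
width: 0.0002
grip_force: 15.6
```

The button is at its stop (57 mm, which is 65 minus 8) at 32 N. I ease off a little to lower the side load, then check.

>>> carry_out([
  {"hand": 0, "dp": [0, 0, -0.004], "spin": 0},
  {"hand": 0, "dp": [0, 0, -0.004], "spin": 0},
  {"hand": 0, "dp": [0, 0, -0.004], "spin": 0},
  {"hand": 0, "dp": [0, 0, -0.004], "spin": 0},
])

```text
time: 10.95
ee_pos: [0.4982, 0.0631, 0.0572]
eef_rot: [0.997, -0.076, 0.001, 0.0]
ft_force: [-6.9, 0.6, 20.0]
width: 0.0006
grip_force: 10.0
```

```bash
python3 - <<'E'
from h import *
t,s=camera("top"),camera("scene")
cv2.imwrite("pics/end.png",np.hstack([t[120:300,150:450],s[140:320,140:400]])[:,:,::-1])
print(read_state()["ee_pos"],read_state()["ft_force"])
E
```

```text
[0.49817552 0.063097   0.05721389] [-7.29098319  1.74782078 19.3791629 ]
```

View pics/end.png

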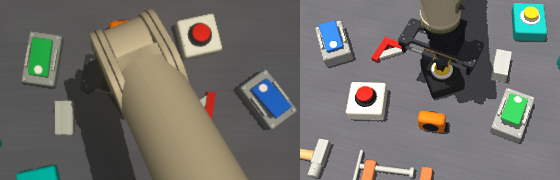

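The picture shows both paddles on, the fingers on the yellow button at crop (441,70), red up, and the other objects where they were. I hand in.

```bash
python3 -c "
from bench import *
print(close_job())"
```

```text
the job is handed in; nothing more can be done
None
```

I pressed the blue switch fully on, then the green, and handed the job in with the fingers still holding the yellow purge button at its stop with about 19 N; in the last pictures the red button was up and nothing appeared to have moved, but the hand-in returned no verdict.

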